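# Seat the signal lamp's knurled collar over its pins and hold it home

## Robot

A 7-joint arm with a two-finger parallel gripper is mounted at the origin on the work surface. World frame = base frame: x ahead of the robot, y to its left, z up, the work surface at z = 0. Lengths are in mm, angles in rad, forces in N, time in s.
With the tool pointing down it reaches from about 400 to 925 mm from the base axis. Payload 5.6 kg.
Tool frame: the origin (TCP) lies on the mounting face of the last link; the fingertips stand finger_overhang ahead of it and the grasp point (between the pads) lies 155 mm ahead of it (finger_overhang is the distance from the TCP to the fingertips, in mm); z points along the fingers, x is the direction in which the jaws open and shut, and the axes are right-handed (so a half turn about z gives the same grasp; the last joint's range is limited). The gripper opens to 85 mm and grips with 20 to 120 N. Pads are 22 mm wide; open, the fingers measure 114 mm over their backs; the gripper's body (76 mm by 85 mm) begins 54 mm behind the grasp point. The pads swing forward as they close: fully open they stand 13 mm farther back than shut.
Start: joints at [-1.166, 0.468, -0.012, 1.603, 0.006, 1.071, -0.056], TCP at [281.47, 585.898, 404.69] pointing down, gripper open.
Joint ranges: [-2.53, 2.53], [-0.31, 2.02], [-1.57, 1.55], [0.28, 2.44], [-1.29, 4.43], [0.15, 1.84], [-2.92, 2.92]. Speed limits (rad/s): [2.57, 2.57, 3.14, 3.14, 3.14, 3.14, 3.14].

## Interface

Orientations are given as a unit quaternion [x, y, z, w].
In Python, from plant import * gives the robot as it stands.
- The arm moves only by the tool send_rows, never from a script. Its argument "increments" is a list of rows, each a list of 7 numbers: the shift along the tool's x, y, z normalised to -1 to 1, where 1 is 120 mm, then the turn, a rotation vector about the tool's x, y, z normalised to -1 to 1, where 1 is 180 degrees, then the opening in per cent of the stroke, from 0 (shut) to 100 (fully open). In form: [[x, y, z, ax, ay, az, hand], ...]. A call has 1 to 8 rows; each row is the pose to reach, as a shift and turn from the pose commanded when the call began, along the tool's axes at that moment, turning the shorter way round; what a row does not reach only later rows make up. A row lasts 1/12 s, in which the tool goes at most 41.7 mm and 7.16 degrees, less where a joint would pass 70% of its speed; a pose out of reach is approached as far as the arm can. A call with a number of a shift or a turn outside -1 to 1 is refused whole. A call with a gripper value outside its range is refused whole. The fingers move at their own pace and stop on an object; "grip_force" is the grip in N (left out, the last holds). Time passes only in rows, so rows that repeat a pose let the fingers close. It gives the time, the measured TCP pose, the force and the opening at its end, in the units of the state.
- get_obs(): the state, without advancing time (a new reading comes with each control period).
- snapshot(name): name is "scene" or "side" or "wrist"; returns the picture (480x640x3 uint8, red, green, blue); there is no depth.
- camera_params(name): a dict with "mtx" (3x3 intrinsics, pixels), "dist_coeffs" ([k1, k2, p1, p2, k3] as OpenCV has them; the pictures are not rectified), "R" (3x3) and "t" (3): a world point X has camera coordinates R X + t. Camera axes: x right, y down, z forward; pixel columns grow to the right and rows downward; lengths in mm; the calibration is good to about 2 mm. A picture is of the moment at which its call begins: read the wrist's pose just before it. camera_params takes no time and is no camera call; for the wrist camera it gives the pose at the moment of the call.
- finish_job(): hands the job in, once; it reports no verdict.
The state is a dict: "clock": time; "joint_positions": joint angles; "dq": joint speeds; "tau": joint torques, N m; "eef_pos": TCP position; "ee_rot": TCP orientation; "wrist_force": force on the tool from outside, world axes, zero at the start; "moment": the same for the moment, N m; "width": finger opening in mm.
Only numpy, scipy, OpenCV 4.12 (cv2) and the standard library are available. Lean on these libraries where they do the work, as an engineer would, in place of code of your own. Each camera call takes 0.05 s, during which the arm holds its last target.

## Task

Pick up the amber signal lamp by its knurled collar, set it squarely over the round spigot on the control box, and turn it until the keyways hidden inside the collar drop over the spigot's pins. Then push it fully home against the spring contact, collar flush on the black seat, and finish while still holding it pushed home, so that a colleague can drive its lock screw. Leave the other things on the bench where they are.

Things in the scene. Friction and masses are not known exactly. Their poses are not given: they have to be found in the camera images.
- beacon: amber signal lamp, loose, upright on the bench: aluminium knurled collar 50 mm in diameter from 0 to 32 mm up (grip it anywhere round its side, 12 to 26 mm up), above it an orange dome lens 40 mm in diameter, top 52 mm up; 0.10 to 0.20 kg. Origin: centre of the collar's underside, z up
- beacon_foot (a point): the lamp's origin again, centre of the collar's underside, where the hollow opens: a bore of 34.4 mm, ceiling 26 mm up, with three straight keyways 120 degrees apart, each 9 mm wide, open below, closed outwards, 16 mm high or more, so not seen from outside; no mark tells their angle
- box: grey control box, fixed to the bench, 170 x 110 x 55 mm (its x, y, z), with a red emergency-stop knob and a green pilot light (to 77 mm up) near its -x end and the lamp's black round seat near its +x end. Origin: centre of its underside, z up
- seat (a point): centre of the top face of the lamp's seat, a black round boss 47 mm in diameter, 80 mm above the bench and 25 mm above the box's lid, 35 mm from the box's centre along its +x. The spigot rises from it. The lamp is home when the collar's underside lies on this face; it then no longer turns
- plunger (a joint): spring contact, a copper stud 14 mm in diameter standing 8 mm out of the spigot's top: 0 = out, grows downwards in m, to 0.007. The lamp touches it when its underside is 4 mm above the seat; with the lamp home it reads 0.004 and pushes up with about 9 N, so a lamp let go of rises again
- red_lamp: red lamp with a smooth black foot 48 mm in diameter, 45 mm tall, loose; not wanted: leave it. Origin: centre of its underside
- breaker_a: white six-pole breaker with blue toggles, 88 x 108 x 73 mm, loose; leave it. Origin: centre of its underside
- breaker_b: white three-pole breaker with black toggles, 88 x 54 x 73 mm, loose; leave it. Origin: centre of its underside
- contactor: grey and black contactor, 75 x 45 x 81 mm, loose; leave it. Origin: centre of its underside
- screwdriver: screwdriver with a yellow handle, 180 mm long, lying along its x; leave it
- rail: piece of aluminium mounting rail, 220 x 36 x 8 mm, lying flat along its x; leave it. Origin: centre of its underside
- carton: small open cardboard carton, 110 x 80 x 50 mm; leave it. Origin: centre of its underside
- spigot_top (a point): centre of the spigot's top, 22 mm above the seat: dark steel, 32 mm in diameter, edge chamfered 2.5 mm. Three brass pins, 5 mm thick, stick out 4.5 mm radially, 120 degrees apart, at an angle that differs each time; their tops are 11.5 mm above the seat. The collar first rests on them; within 120 degrees of turning either way the keyways come over them (play 6 degrees each way)
There are look-alikes about, which are no part of the job. What is shaped like the box but purple or turquoise is not meant. There is more than one size of the beacon; the job needs the middle-sized.

How it is judged:
By the outcome, as a careful person would: the job done as asked, in the order asked, and still so for the second after the job is handed in, while the arm keeps its last pose, push and grip.
It also fails if it takes over 58 s, if anything falls off the work surface, if the arm or the gripper's body presses on something with over 40 N, if the wrist force passes 120 N, or if a joint passes its speed limit or range.

## Working session

There is one attempt and no reset: what is moved stays moved. The work goes in short steps, Python scripts to look and compute and a tool call to move; the robot and the scene stay as the last step left them, time stands still between calls to the robot, and variables do not carry over. Pictures are saved under pics/ and viewed, and the job is handed in when it is done.

Besides the shell and the picture viewer there is one more tool, called as a command line: name --pt "numbers of a row" for each row, then --argument value for the rest. send_rows: Moves the arm, as the interface text tells. Scaled input: -1 to 1 covers 120 mm each way for a shift and 180 degrees each way for a turn. Its arguments: {"type":"object","properties":{"increments":{"type":"array"},"grip_force":{"type":"number"}},"required":["increments"]}

```bash
mkdir -p pics; ls; cat > h.py <<'E'
from plant import *
import numpy as np, cv2
def save(n,f):
    im=snapshot(n); cv2.imwrite('pics/'+f,cv2.cvtColor(im,cv2.COLOR_RGB2BGR)); return im
def ray(n,uv,P=None):
    P=P or camera_params(n)
    K=np.array(P['mtx'],float);D=np.array(P['dist_coeffs'],float);R=np.array(P['R']);t=np.array(P['t']).ravel()
    p=cv2.undistortPoints(np.array([[uv]],float),K,D)[0,0]
    return -R.T@t, R.T@np.array([p[0],p[1],1.])
def onz(n,uv,z,P=None):
    o,d=ray(n,uv,P); return o+d*(z-o[2])/d[2]
def proj(n,X,P=None):
    P=P or camera_params(n)
    r,_=cv2.Rodrigues(np.array(P['R'],float))
    return cv2.projectPoints(np.array(X,float).reshape(-1,1,3),r,np.array(P['t'],float),np.array(P['mtx'],float),np.array(P['dist_coeffs'],float))[0][:,0]
E
python3 - <<'E'
from h import *
print(get_obs())
for n in ('scene','side','wrist'):
    save(n,n+'0.png'); P=camera_params(n); print(n,-np.array(P['R']).T@np.array(P['t']).ravel(),np.array(P['R'])[2])
E
```

```text
pics
{'clock': 0.0, 'joint_positions': array([-1.16599605,  0.46839546, -0.01158052,  1.60361755,  0.00599468,
        1.07140714, -0.05627797]), 'dq': array([-8.03006679e-05,  1.26939248e-03, -1.73468986e-03, -1.74729173e-03,
        6.24977896e-04, -6.62703891e-04,  8.21896936e-05]), 'tau': array([-1.93377737e-04, -5.32404292e+01,  2.11121596e-02, -2.51295626e+01,
        1.13575085e-02,  7.94445077e-03,  3.09703665e-06]), 'eef_pos': array([281.38490284, 585.66307689, 403.7286917 ]), 'ee_rot': array([ 8.46475242e-01,  5.32427328e-01, -7.22292320e-04,  5.31244301e-04]), 'wrist_force': array([0.12435824, 0.44932699, 0.07234479]), 'moment': array([ 0.03284907, -0.02137184, -0.07515957]), 'width': 85.29239109930418}
scene [1000.02218265   35.93220031  845.37945161] [-0.54618291  0.00114254 -0.83766516]
side [  76.49070594 -431.47706427  891.54676467] [ 0.39481722  0.48069115 -0.78297853]
wrist [214.28038379 617.68920038 373.30519344] [ 0.26302138 -0.12713804 -0.95637632]
```

View pics/scene0.png

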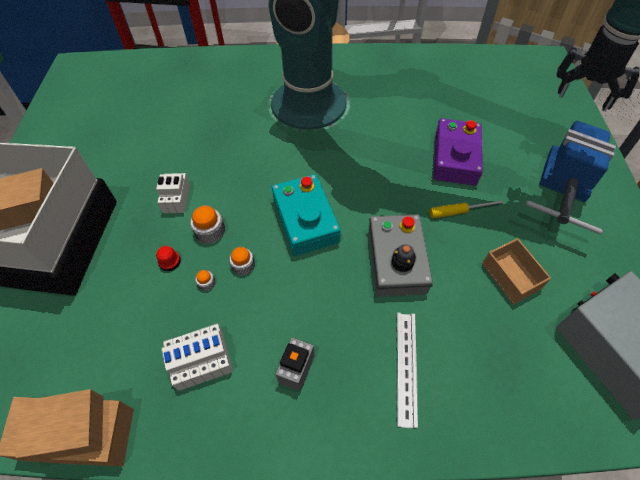

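View pics/side0.png

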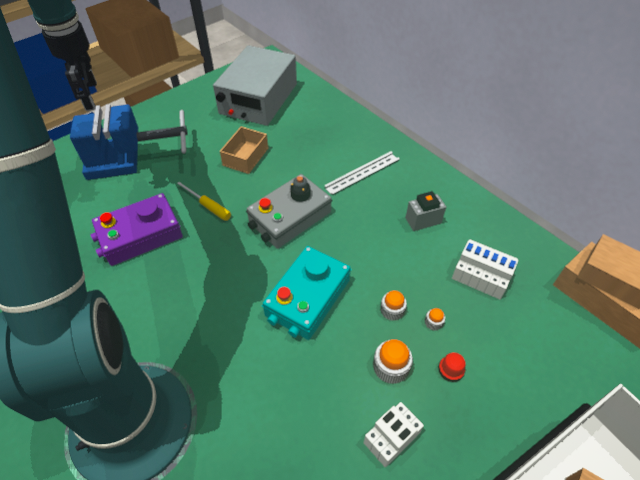

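View pics/wrist0.png

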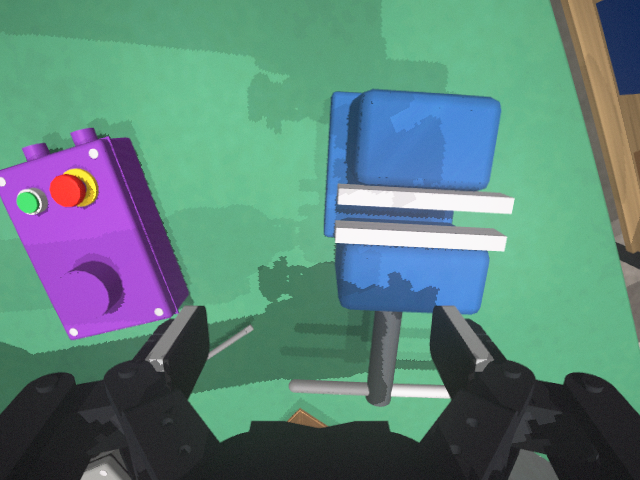

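The orange lamps in the scene view are at (206,222) large, (241,260) middle and (204,280) small. (241,260) should be the job's lamp. The grey box is at (400,253), with its spigot near (403,257). I'll check the sizes and enlarge both areas.

```bash
python3 - <<'E'
from h import *
from scipy.optimize import least_squares
a=cv2.imread('pics/scene0.png');b=cv2.imread('pics/side0.png')
def blobs(im):
    h=cv2.cvtColor(im,cv2.COLOR_BGR2HSV); m=cv2.inRange(h,(6,180,120),(18,255,255))
    n,l,s,c=cv2.connectedComponentsWithStats(m); return [(c[i],s[i]) for i in range(1,n) if s[i,4]>60]
for nm,im in(('scene',a),('side',b)):
    for c,s in blobs(im): print(nm,c.round(1),s)
def tri(u,v):
    o1,d1=ray('scene',u);o2,d2=ray('side',v);d1/=np.linalg.norm(d1);d2/=np.linalg.norm(d2)
    s=np.linalg.lstsq(np.c_[d1,-d2],o2-o1,rcond=None)[0];p,q=o1+s[0]*d1,o2+s[1]*d2
    return (p+q)/2,np.linalg.norm(p-q)
B=[blobs(x) for x in(a,b)]
for c,s in B[0]:
  for e,f in B[1]:
    X,g=tri(c,e)
    if g<6: print(c.round(),e.round(),X.round(1),round(g,1))
c1=cv2.resize(a[190:310,170:270],None,fx=4,fy=4,interpolation=2);c2=cv2.resize(a[205:305,360:440],None,fx=4.8,fy=4.8,interpolation=2)
cv2.imwrite('pics/c1.png',np.hstack([c1,c2]))
c1=cv2.resize(b[280:390,360:460],None,fx=4,fy=4,interpolation=2);c2=cv2.resize(b[165:255,240:340],None,fx=4,fy=4,interpolation=2)
c2=cv2.copyMakeBorder(c2,0,80,0,0,0);cv2.imwrite('pics/c2.png',np.hstack([c1,c2]))
E
```

```text
scene [203.7 215.7] [192 206  25  21 383]
scene [239.7 254.8] [231 247  18  17 227]
scene [202.9 275.8] [197 270  13  13 126]
side [394.2 299.6] [385 291  19  18 272]
side [436.1 314.8] [430 308  14  14 147]
side [394.1 354.1] [380 340  29  29 668]
[204. 216.] [394. 354.] [ 432.  -225.6   54.6] 1.0
[240. 255.] [394. 300.] [ 523.9 -139.6   39.4] 1.2
[203. 276.] [436. 315.] [ 567.7 -214.7   28.8] 1.3
```

View pics/c1.png

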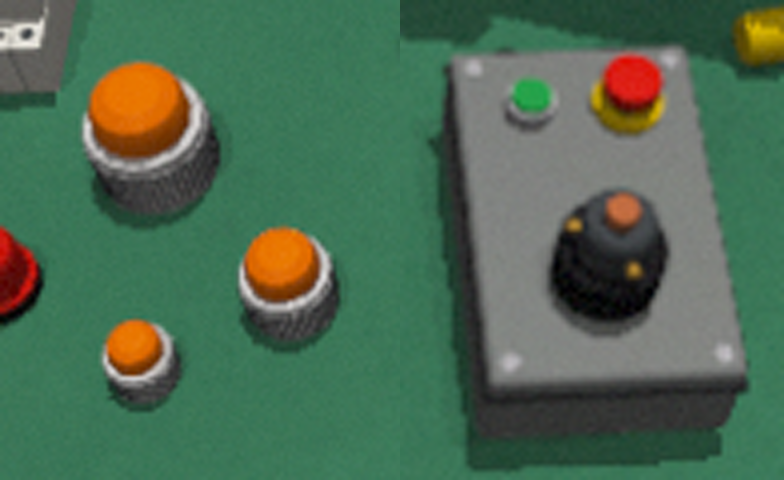

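View pics/c2.png

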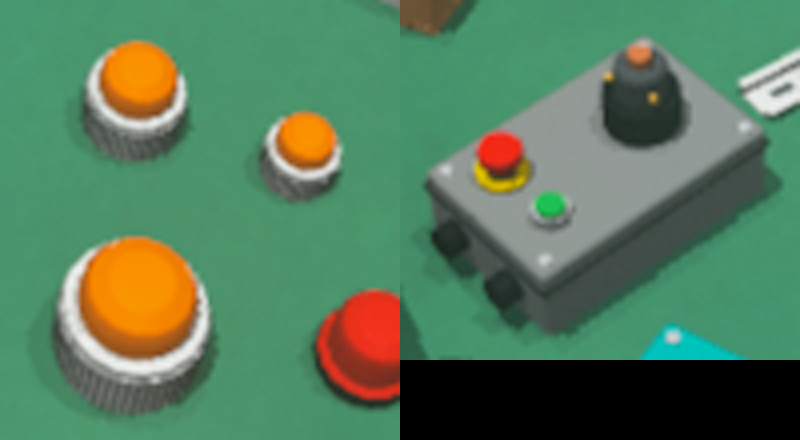

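The crops confirm the middle lamp: its lens is at 39 mm height, against 55 for the large one and 29 for the small. The grey box's spigot shows a copper stud and two visible brass pins in each view.

```bash
python3 - <<'E'
from h import *
a=cv2.imread('pics/scene0.png');b=cv2.imread('pics/side0.png')
def cop(im,r):
    x0,y0,x1,y1=r; h=cv2.cvtColor(im[y0:y1,x0:x1],cv2.COLOR_BGR2HSV)
    m=cv2.inRange(h,(4,90,90),(16,190,255)); n,l,s,c=cv2.connectedComponentsWithStats(m)
    i=1+s[1:,4].argmax(); return c[i]+[x0,y0],s[i]
u,s1=cop(a,(390,235,420,260)); v,s2=cop(b,(290,172,312,195)); print(u,s1,v,s2)
p1=onz('scene',u,108.5);p2=onz('side',v,108.5);print(p1,p2); c=(p1+p2)/2
o1,d1=ray('scene',u);o2,d2=ray('side',v);s=np.linalg.lstsq(np.c_[d1,-d2],o2-o1,rcond=None)[0];print(o1+s[0]*d1,o2+s[1]*d2)
for n,q,cc in(('scene',[(360+(573-400)/4.8,205+225/4.8),(360+(634-400)/4.8,205+270/4.8)],p1),('side',[(240+(608-400)/4,165+77/4),(240+(654-400)/4,165+97/4)],p2)):
    for w in q:
        X=onz(n,w,89)-cc; print(n,w,X.round(1),np.hypot(*X[:2]),np.degrees(np.arctan2(X[1],X[0])))
# box lid screws centre in scene at z 55
q=[(360+(x-400)/4.8,205+y/4.8) for x,y in((473,68),(671,60),(510,362),(725,353))]
X=[onz('scene',w,55) for w in q]; print(np.array(X).round(1)); m=np.mean(X,0); d=(X[2]+X[3]-X[0]-X[1]);d/=np.linalg.norm(d);print(m,d,m+35*d)
E
```

```text
[406.         248.13953488] [13 10  7  7 43] [299.34482759 178.62068966] [ 7  4  6  6 29]
[554.67523565 197.66071654 108.5       ] [552.86396622 198.1493746  108.5       ]
[553.85042626 197.9602475  107.13525483] [553.41083288 198.87217274 107.60107849]
scene (396.0416666666667, 251.875) [ -3.4 -16.6 -19.5] 16.908738553136864 -101.71925188839165
scene (408.75, 261.25) [ 18.3   6.3 -19.5] 19.3987663639866 19.06236747014769
side (292.0, 184.25) [-12.4  12.5 -19.5] 17.641786513200834 134.8826769552282
side (303.5, 189.25) [ -2.4 -17.  -19.5] 17.19892616827249 -98.135173248078
[[447.7 150.5  55. ]
 [444.5 241.2  55. ]
 [596.8 154.8  55. ]
 [594.2 245.2  55. ]]
[520.80856116 197.95116201  55.        ] [9.99617165e-01 2.76681031e-02 3.80321985e-16] [555.79516193 198.91954562  55.        ]
```

send_rows --pt "-1 1 0 0 0 0.179 100" --pt "-1 1 0 0 0 0.179 100" --pt "-1 1 0 0 0 0.179 100" --pt "-1 1 0 0 0 0.179 100" --pt "-1 1 0 0 0 0.179 100"

```text
clock: 0.57
eef_pos: [341.4, 418.4, 404.5]
ee_rot: [0.963, 0.269, -0.0, 0.002]
wrist_force: [1.0, -1.0, -0.6]
width: 85.3
```

```bash
cat >> h.py <<'E'
from scipy.spatial.transform import Rotation as Ro
def goal(p,yaw,wp=None):
    """increments to TCP p, tool down with tool x at world yaw (deg)"""
    o=get_obs();R0=Ro.from_quat(o['ee_rot']);y=np.radians(yaw)
    Rg=Ro.from_matrix(np.array([[np.cos(y),np.sin(y),0],[np.sin(y),-np.cos(y),0],[0,0,-1.]]))
    d=R0.inv().apply(np.array(p)-o['eef_pos']); r=(R0.inv()*Rg).as_rotvec()
    x=R0.apply([1,0,0]);print('t',o['clock'],'pos',o['eef_pos'].round(1),'yaw',np.degrees(np.arctan2(x[1],x[0])).round(2),'F',o['wrist_force'].round(1),'M',o['moment'].round(2),'w',round(o['width'],1),'j7',o['joint_positions'][6].round(2))
    print('inc',(d/120).round(4),(r/np.pi).round(4))
E
python3 -c "
from h import *
goal([524,-140,330],0)"
```

```text
t 0.5667 pos [341.4 418.4 404.5] yaw 31.23 F [ 1.  -1.  -0.6] M [-0.05 -0.02 -0.  ] w 85.3 j7 -0.36
inc [-1.1105  4.765   0.6433] [0.0015 0.0002 0.1735]
```

send_rows --pt "-0.9 1 0.2 0.001 0 0.173 100" --pt "-0.9 1 0.2 0.001 0 0.173 100" --pt "-0.9 1 0.2 0.001 0 0.173 100" --pt "-0.9 1 0.2 0.001 0 0.173 100" --pt "-0.9 1 0.2 0.001 0 0.173 100"

```text
clock: 0.98
eef_pos: [308.3, 259.9, 378.8]
ee_rot: [1.0, 0.003, -0.003, 0.001]
wrist_force: [-0.6, 0.1, -0.8]
width: 85.3
```

```bash
python3 -c "
from h import *
goal([524,-140,330],0)"
```

```text
t 0.9833 pos [308.3 259.9 378.8] yaw 0.33 F [-0.6  0.1 -0.8] M [-0.03  0.06  0.02] w 85.3 j7 -0.75
inc [1.7807 3.3418 0.4036] [0.0007 0.0019 0.0018]
```

send_rows --pt "1 0.8 0.1 0 0 0 100" --pt "1 0.8 0.1 0 0 0 100" --pt "1 0.8 0.1 0 0 0 100" --pt "1 0.8 0.1 0 0 0 100"

```text
clock: 1.32
eef_pos: [433.7, 170.3, 368.5]
ee_rot: [1.0, 0.007, 0.0, -0.001]
wrist_force: [-0.5, 0.4, -0.5]
width: 85.5
```

send_rows --pt "0.78 1 0.1 0 0 0 100" --pt "0.78 1 0.1 0 0 0 100" --pt "0.78 1 0.1 0 0 0 100" --pt "0.78 1 0.1 0 0 0 100"

```text
clock: 1.65
eef_pos: [528.9, 50.9, 355.7]
ee_rot: [1.0, 0.007, 0.0, -0.001]
wrist_force: [0.1, 0.6, -0.0]
width: 85.2
```

send_rows --pt "0 1 0.1 0 0 0 100" --pt "0 1 0.1 0 0 0 100" --pt "0 1 0.1 0 0 0 100" --pt "0 1 0.1 0 0 0 100"

```text
clock: 1.98
eef_pos: [528.2, -73.9, 343.2]
ee_rot: [1.0, 0.003, -0.001, 0.001]
wrist_force: [-0.7, -0.1, 0.6]
width: 85.2
```

```bash
python3 -c "
from h import *
goal([524,-140,330],0)"
```

```text
t 1.9833 pos [528.2 -73.9 343.2] yaw 0.31 F [-0.7 -0.1  0.6] M [-0.06  0.03  0.05] w 85.2 j7 0.29
inc [-0.0377  0.5507  0.1105] [0.0005 0.0005 0.0017]
```

send_rows --pt "-0.038 0.55 0.11 0 0.0005 0.0017 100" --pt "-0.038 0.55 0.11 0 0.0005 0.0017 100" --pt "-0.038 0.55 0.11 0 0.0005 0.0017 100" --pt "-0.038 0.55 0.11 0 0.0005 0.0017 100"

```text
clock: 2.32
eef_pos: [525.4, -132.9, 329.8]
ee_rot: [1.0, 0.004, -0.0, -0.001]
wrist_force: [-0.0, 1.5, 0.7]
width: 85.9
```

```bash
python3 - <<'E'
from h import *
goal([524,-140,330],0)
P=camera_params('wrist');im=save('wrist','w1.png')
h=cv2.cvtColor(im,cv2.COLOR_RGB2HSV); m=cv2.inRange(h,(6,150,110),(20,255,255))
n,l,s,c=cv2.connectedComponentsWithStats(m)
for i in range(1,n):
    if s[i,4]>300: print(c[i],s[i],onz('wrist',c[i],40,P).round(1),onz('wrist',(s[i,0]+s[i,2]/2,s[i,1]+s[i,3]/2),36,P).round(1),np.linalg.norm(onz('wrist',(s[i,0],c[i,1]),38,P)-onz('wrist',(s[i,0]+s[i,2],c[i,1]),38,P)))
E
```

```text
t 2.3167 pos [ 525.4 -132.9  329.8] yaw 0.47 F [-0.   1.5  0.7] M [ 0.04 -0.07  0.05] w 85.9 j7 0.43
inc [-0.0118  0.0591 -0.0022] [-0.0009  0.0001  0.0026]
[317.67115789 242.14105263] [ 291  215   54   55 2375] [ 524.4 -138.8   40. ] [ 524.6 -140.3   36. ] 38.62019942244812
[371.43629344 329.31177606] [ 354  312   36   36 1036] [ 566.1 -208.3   40. ] [ 567.2 -211.2   36. ] 27.823900020131777
[214.84802043 360.59642401] [ 191  323   43   71 1566] [ 443.9 -237.5   40. ] [ 440.9 -238.3   36. ] 34.563755644387264
```

View pics/w1.png

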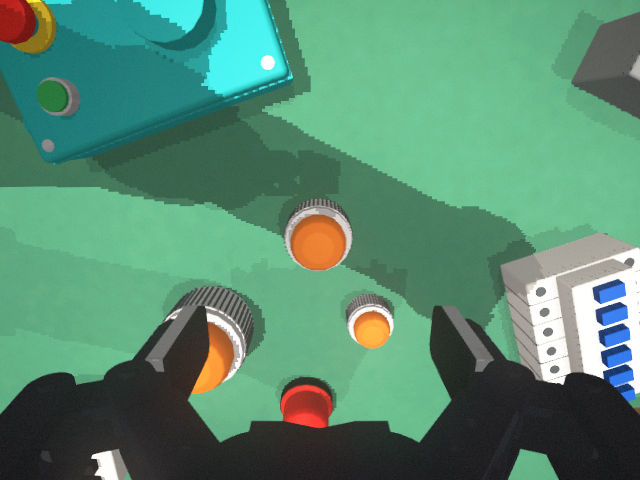

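The middle lamp is at wrist pixel (318,242), small at (371,329), large at (215,360), red at (306,403). The lens measures 38.6 mm across, and both fixes agree on about (524.4, -139.8).

send_rows --pt "-0.008 0.058 0.35 0 0 0.0026 100" --pt "-0.008 0.058 0.7 0 0 0.0026 100" --pt "-0.008 0.058 0.9 0 0 0.0026 100" --pt "-0.008 0.058 0.9 0 0 0.0026 100" --pt "-0.008 0.058 0.9 0 0 0.0026 100"

```text
clock: 2.78
eef_pos: [525.1, -136.8, 221.5]
ee_rot: [1.0, 0.003, -0.001, -0.002]
wrist_force: [0.6, -0.3, -0.4]
width: 85.4
```

```bash
python3 -c "
from h import *
goal([524.4,-139.8,172],0)"
```

```text
t 2.7833 pos [ 525.1 -136.8  221.5] yaw 0.31 F [ 0.6 -0.3 -0.4] M [ 0.04 -0.04  0.01] w 85.4 j7 0.54
inc [-0.005   0.0265  0.4124] [-0.0012  0.0006  0.0017]
```

send_rows --pt "-0.005 0.026 0.2 -0.001 0 0.0017 100" --pt "-0.005 0.026 0.41 -0.001 0 0.0017 100" --pt "-0.005 0.026 0.41 -0.001 0 0.0017 100" --pt "-0.005 0.026 0.41 -0.001 0 0.0017 100" --pt "-0.005 0.026 0.41 -0.001 0 0.0017 100"

```text
clock: 3.2
eef_pos: [525.6, -141.0, 175.1]
ee_rot: [1.0, -0.001, 0.002, 0.0]
wrist_force: [-0.2, 0.2, 0.0]
width: 85.3
```

```bash
python3 -c "
from h import *
goal([524.4,-139.8,172],0)
save('wrist','w2.png');save('side','s2.png')
a=cv2.imread('pics/w2.png');b=cv2.imread('pics/s2.png')
cv2.imwrite('pics/m2.png',cv2.resize(b[220:370,320:500],None,fx=4,fy=4))"
```

```text
t 3.2 pos [ 525.6 -141.   175.1] yaw -0.07 F [-0.2  0.2  0. ] M [-0.03  0.02 -0.03] w 85.3 j7 0.58
inc [-0.0104 -0.0104  0.0259] [ 0.0002 -0.0013 -0.0004]
```

View pics/w2.png

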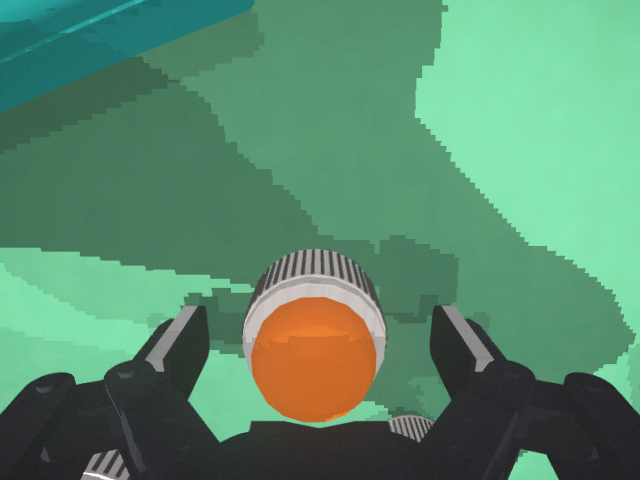

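View pics/m2.png

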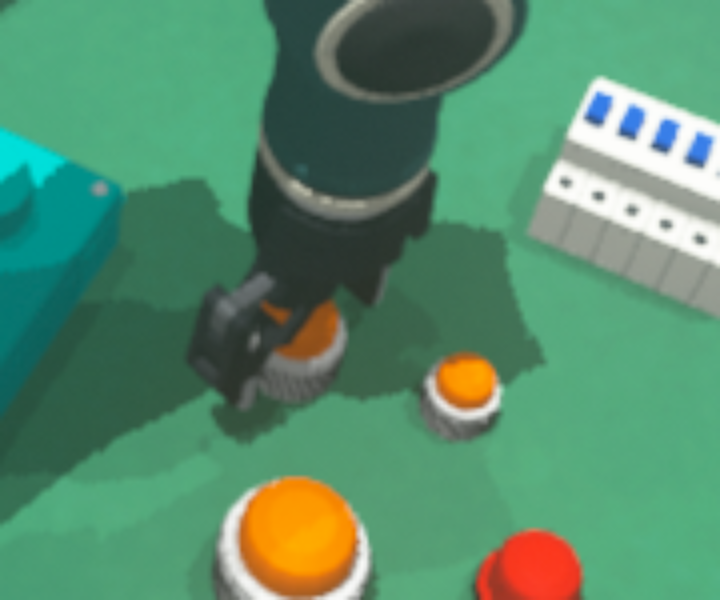

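The lamp sits centred between the open pads at wrist (315,360). I'll lower a little and close.

send_rows --pt "-0.008 -0.008 0.04 0 -0.001 0 100" --pt "-0.008 -0.008 0.04 0 -0.001 0 60" --pt "-0.008 -0.008 0.04 0 -0.001 0 0" --pt "-0.008 -0.008 0.04 0 -0.001 0 0" --pt "-0.008 -0.008 0.04 0 -0.001 0 0" --pt "-0.008 -0.008 0.04 0 -0.001 0 0" --pt "-0.008 -0.008 0.04 0 -0.001 0 0" --pt "-0.008 -0.008 0.04 0 -0.001 0 0" --grip_force 60

```text
clock: 3.97
eef_pos: [524.7, -140.9, 170.7]
ee_rot: [1.0, -0.001, 0.001, 0.0]
wrist_force: [-2.7, 1.2, 20.8]
width: 48.8
```

```bash
python3 -c "
from h import *
goal([524.4,-139.8,170],0)
save('wrist','w3.png')"
```

```text
t 3.9667 pos [ 524.7 -140.9  170.7] yaw -0.13 F [-2.7  1.2 20.8] M [ 0.12  0.88 -0.05] w 48.8 j7 0.58
inc [-0.0022 -0.0088  0.0058] [ 0.     -0.0004 -0.0007]
```

View pics/w3.png

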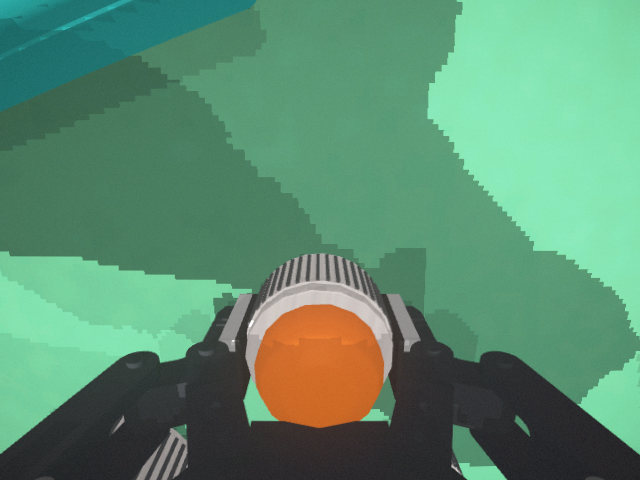

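The collar is gripped: the opening is 48.8 mm and the jaws sit either side of it at (250,320) and (395,320). The lamp is pressed slightly into the bench, so I'll lift.

send_rows --pt "0 0 -0.1 0 0 0 0" --pt "0 0 -0.35 0 0 0 0" --pt "0 0 -0.7 0 0 0 0" --pt "0 0 -1 0 0 0 0" --pt "0 0 -1 0 0 0 0" --pt "0 0 -1 0 0 0 0" --pt "0 0 -1 0 0 0 0"

```text
clock: 4.6
eef_pos: [523.3, -139.7, 287.7]
ee_rot: [1.0, -0.001, -0.002, -0.0]
wrist_force: [-0.7, 0.4, -2.5]
width: 48.6
```

```bash
python3 -c "
from h import *
goal([554,198,300],0)
save('wrist','w4.png');save('side','s4.png');save('scene','sc4.png')
b=cv2.imread('pics/s4.png');c=cv2.imread('pics/sc4.png')
cv2.imwrite('pics/m4.png',np.hstack([cv2.resize(b[180:380,320:500],None,fx=2.2,fy=2.2),cv2.resize(c[150:350,150:330],None,fx=2.2,fy=2.2)]))"
```

```text
t 4.6 pos [ 523.3 -139.7  287.7] yaw -0.08 F [-0.7  0.4 -2.5] M [-0.01  0.03  0.04] w 48.6 j7 0.48
inc [ 0.2512 -2.8149 -0.102 ] [-0.0001  0.0011 -0.0005]
```

View pics/w4.png

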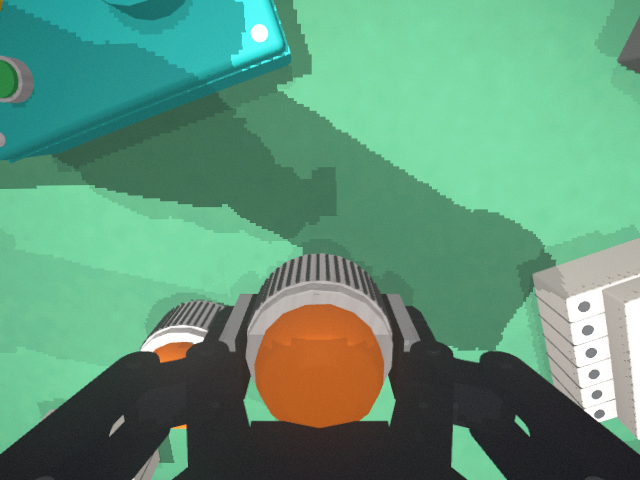

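View pics/m4.png

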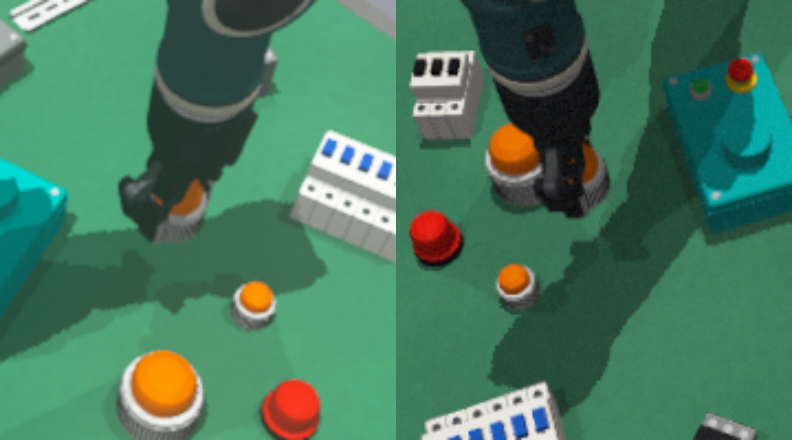

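The lamp hangs upright, same place in the image as before the lift. Now for its offset in the hand from the near edges (collar bottom at row ~254, lens edge at row ~304).

```bash
python3 - <<'E'
from h import *
P=camera_params('wrist');o=get_obs();u=o['eef_pos'];print(u)
zb=u[2]-170.7
im=cv2.imread('pics/w4.png')
print([ (r,im[r,318:323].mean(0).round().tolist()) for r in list(range(248,262,2))+list(range(276,310,3))])
for row,z,r in((254,zb,25),(304,zb+32,20)):
    X=onz('wrist',(320,row),z,P); print(row,(X-u).round(1),'centre dy world',(X-u)[1]-r)
for col,row,z in((247,345,zb+30),(392,345,zb+30)):
    print((onz('wrist',(col,row),z,P)-u).round(1))
E
```

```text
[ 523.15839941 -139.91331503  286.52855225]
[(248, [98.0, 125.0, 75.0]), (250, [97.0, 125.0, 76.0]), (252, [98.0, 126.0, 77.0]), (254, [124.0, 128.0, 128.0]), (256, [125.0, 129.0, 129.0]), (258, [124.0, 127.0, 128.0]), (260, [125.0, 128.0, 129.0]), (276, [122.0, 125.0, 128.0]), (279, [128.0, 130.0, 133.0]), (282, [181.0, 185.0, 191.0]), (285, [145.0, 149.0, 154.0]), (288, [137.0, 140.0, 145.0]), (291, [185.0, 189.0, 195.0]), (294, [168.0, 173.0, 179.0]), (297, [176.0, 180.0, 187.0]), (300, [175.0, 180.0, 187.0]), (303, [171.0, 177.0, 187.0]), (306, [47.0, 97.0, 185.0]), (309, [46.0, 99.0, 185.0])]
254 [  -0.6   25.6 -170.7] centre dy world 0.6325375037748557
304 [  -0.5   20.2 -138.7] centre dy world 0.21324686683706773
[ -24.7    4.2 -140.7]
[  23.2    4.2 -140.7]
```

send_rows --pt "0.03 -0.2 -0.11 0 0 0 0" --pt "0.1 -0.5 -0.11 0 0 0 0" --pt "0.13 -0.8 -0.11 0 0 0 0" --pt "0.15 -1 -0.11 0 0 0 0"

```text
clock: 5.08
eef_pos: [542.1, -16.9, 299.9]
ee_rot: [1.0, 0.0, -0.002, -0.0]
wrist_force: [0.5, 1.2, -2.0]
width: 48.6
```

send_rows --pt "0.05 -0.3 0 0 0 0 0" --pt "0.1 -0.6 0 0 0 0 0" --pt "0.11 -0.9 0 0 0 0 0" --pt "0.11 -1 0 0 0 0 0"

```text
clock: 5.42
eef_pos: [555.1, 106.1, 299.5]
ee_rot: [1.0, 0.003, -0.002, -0.001]
wrist_force: [-1.1, 1.1, -1.0]
width: 48.9
```

send_rows --pt "0 -0.15 0 0 0 0 0" --pt "0 -0.25 0 0 0 0 0" --pt "0 -0.25 0 0 0 0 0" --pt "0 -0.25 0 0 0 0 0"

```text
clock: 5.75
eef_pos: [555.3, 129.5, 300.4]
ee_rot: [1.0, -0.001, -0.002, 0.001]
wrist_force: [-0.4, -0.7, -1.7]
width: 49.1
```

```bash
python3 - <<'E'
from h import *
goal([554.6,197.8,300],0)
P=camera_params('wrist');im=save('wrist','w5.png')
h=cv2.cvtColor(im,cv2.COLOR_RGB2HSV); m=cv2.inRange(h,(4,90,90),(16,190,255))
n,l,s,c=cv2.connectedComponentsWithStats(m)
for i in range(1,n):
    if s[i,4]>60: print(c[i].round(1),s[i],onz('wrist',c[i],109,P).round(1))
E
```

```text
t 5.75 pos [555.3 129.5 300.4] yaw -0.07 F [-0.4 -0.7 -1.7] M [-0.07 -0.   -0.03] w 49.1 j7 -0.04
inc [-0.0067 -0.5688  0.0027] [ 0.0004  0.0012 -0.0004]
[317. 138.] [300 121  34  35 930] [553.8 197.7 109. ]
[309.  321.5] [ 258  304  113   54 1497] [549.8 114.1 109. ]
```

View pics/w5.png

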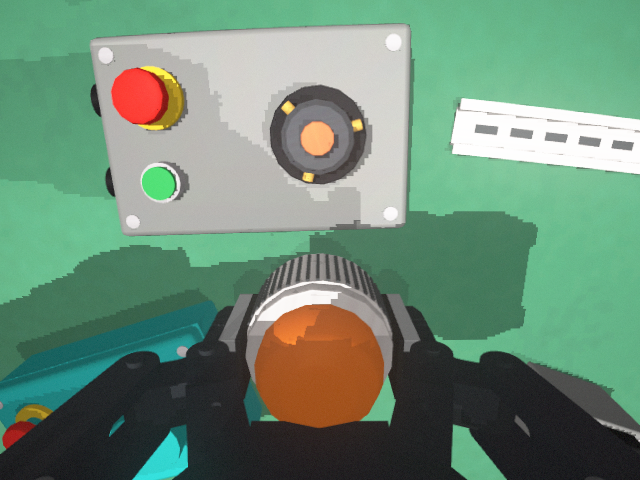

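The stud is at wrist (317,138), giving (553.8, 197.7), which matches the outer cameras. The pins are at (288,107), (357,125) and (308,177). Moving over.

send_rows --pt "0 -0.3 0 0 0.001 0 0" --pt "-0.006 -0.5 0 0 0.001 0 0" --pt "-0.007 -0.564 0 0 0.001 0 0" --pt "-0.007 -0.564 0 0 0.001 0 0" --pt "-0.007 -0.564 0.08 0 0.001 0 0" --pt "-0.007 -0.564 0.08 0 0.001 0 0" --pt "-0.007 -0.564 0.08 0 0.001 0 0"

```text
clock: 6.38
eef_pos: [554.7, 195.1, 290.7]
ee_rot: [1.0, -0.002, -0.0, 0.001]
wrist_force: [1.2, 0.5, -0.1]
width: 48.6
```

```bash
python3 - <<'E'
from h import *
goal([554.4,197.2,264],0)
b=save('side','s6.png')[:,:,::-1];c=save('scene','sc6.png')[:,:,::-1]
cv2.imwrite('pics/m6.png',np.hstack([cv2.resize(b[120:260,240:360],None,fx=3.3,fy=3.3),cv2.resize(c[180:320,350:470],None,fx=3.3,fy=3.3)]))
E
```

```text
t 6.3833 pos [554.7 195.1 290.7] yaw -0.28 F [ 1.2  0.5 -0.1] M [-0.04  0.01 -0.03] w 48.6 j7 -0.15
inc [-0.0028 -0.0178  0.2227] [ 0.0006  0.0003 -0.0016]
```

View pics/m6.png

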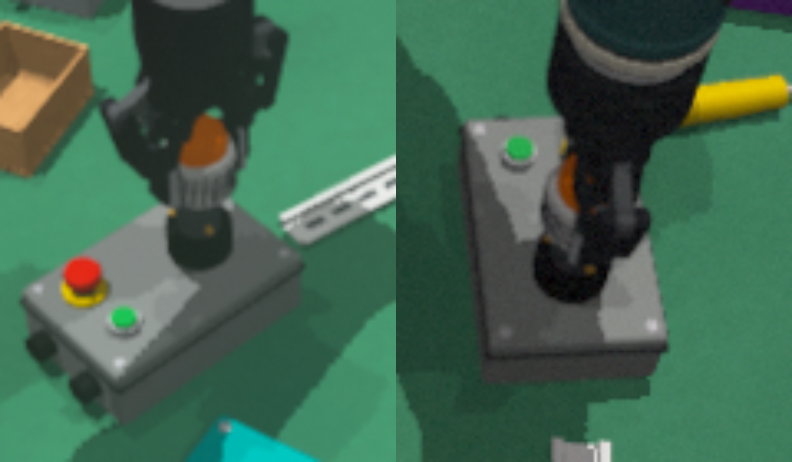

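The lamp stands above the spigot, roughly coaxial. I'll average the readings before lowering.

```bash
python3 - <<'E'
from h import *
L=[]
for i in range(6):
    L.append(get_obs()['eef_pos']); snapshot('side')
L=np.array(L);print(L.round(1).tolist());print(L.mean(0),L.std(0))
E
```

```text
[[555.0, 195.9, 291.4], [555.0, 196.3, 291.6], [555.0, 196.6, 291.7], [555.0, 196.9, 291.8], [554.9, 197.1, 291.8], [554.9, 197.3, 291.8]]
[554.98551521 196.68777126 291.68063868] [0.05194345 0.46538322 0.12126935]
```

send_rows --pt "-0.004 0 0.06 0 0 0 0" --pt "-0.004 0 0.12 0 0 0 0" --pt "-0.004 0 0.18 0 0 0 0" --pt "-0.004 0 0.23 0 0 0 0" --pt "-0.004 0 0.23 0 0 0 0" --pt "-0.004 0 0.23 0 0 0 0" --pt "-0.004 0 0.23 0 0 0 0"

```text
clock: 7.37
eef_pos: [554.3, 197.4, 263.8]
ee_rot: [1.0, -0.001, 0.0, 0.0]
wrist_force: [-0.1, 0.6, -1.1]
width: 48.7
```

```bash
python3 -c "
from h import *
goal([554.4,197.2,258],0)"
```

```text
t 7.3667 pos [554.3 197.4 263.8] yaw -0.11 F [-0.1  0.6 -1.1] M [-0.06 -0.    0.05] w 48.7 j7 -0.13
inc [0.0006 0.0018 0.0483] [ 0.0001 -0.0001 -0.0006]
```

It is over the spigot with no contact force. Pressing lightly onto the pins.

send_rows --pt "0 0 0.015 0 0 0 0" --pt "0 0 0.03 0 0 0 0" --pt "0 0 0.03 0 0 0 0" --pt "0 0 0.03 0 0 0 0"

```text
clock: 7.7
eef_pos: [554.6, 197.4, 261.8]
ee_rot: [1.0, -0.001, 0.001, -0.0]
wrist_force: [-2.9, -1.0, 8.0]
width: 48.8
```

```bash
python3 -c "
from h import *
goal([554.4,197.2,258],0)"
```

```text
t 7.7 pos [554.6 197.4 261.8] yaw -0.11 F [-2.9 -1.   8. ] M [-0.2   0.71 -0.07] w 48.8 j7 -0.13
inc [-0.0019  0.0019  0.0318] [-0.0003 -0.0004 -0.0006]
```

Resting on the pins: the stop came at TCP z 261.8 with 8 N, where 262 was expected. Now turning in about 14° steps under light pressure.

send_rows --pt "0 0 0.005 0 0 -0.01 0" --pt "0 0 0.01 0 0 -0.02 0" --pt "0 0 0.01 0 0 -0.03 0" --pt "0 0 0.01 0 0 -0.04 0" --pt "0 0 0.01 0 0 -0.05 0" --pt "0 0 0.01 0 0 -0.06 0" --pt "0 0 0.01 0 0 -0.07 0" --pt "0 0 0.01 0 0 -0.08 0"

```text
clock: 8.37
eef_pos: [554.5, 197.6, 260.6]
ee_rot: [0.992, 0.125, 0.001, -0.0]
wrist_force: [-1.0, -0.9, 2.4]
width: 48.2
```

```bash
python3 -c "
from h import *
goal([554.4,197.2,258],0)"
```

```text
t 8.3667 pos [554.5 197.6 260.6] yaw 14.38 F [-1.  -0.9  2.4] M [-0.13  0.36  0.06] w 48.2 j7 0.08
inc [-0.0019  0.0031  0.0218] [-0.0003 -0.0006  0.0799]
```

The force fell and z dropped 1.2 mm, so it may be starting to enter. Checking by pressing slightly without turning.

send_rows --pt "0 0 0.01 0 0 0 0" --pt "0 0 0.02 0 0 0 0" --pt "0 0 0.02 0 0 0 0" --pt "0 0 0.02 0 0 0 0"

```text
clock: 8.7
eef_pos: [554.4, 196.8, 258.3]
ee_rot: [0.992, 0.125, 0.0, 0.0]
wrist_force: [-3.8, -3.4, 11.0]
width: 48.6
```

```bash
python3 -c "
from h import *
goal([554.4,197.2,258],0)"
```

```text
t 8.7 pos [554.4 196.8 258.3] yaw 14.38 F [-3.8 -3.4 11. ] M [-0.61  0.84  0.48] w 48.6 j7 0.08
inc [ 0.0004 -0.0031  0.0027] [ 0.0002 -0.0002  0.0799]
```

```bash
python3 - <<'E'
from h import *
w=save('wrist','w7.png')[:,:,::-1];b=save('side','s7.png')[:,:,::-1]
cv2.imwrite('pics/m7.png',np.hstack([cv2.resize(w,(533,400)),cv2.resize(b[150:270,260:335],(250,400))]))
goal([554.4,197.2,258],0)
E
```

```text
t 8.8 pos [554.4 196.8 258.2] yaw 14.38 F [-3.6 -2.5 10.1] M [-0.63  0.75  0.53] w 48.4 j7 0.08
inc [ 0.0005 -0.003   0.0017] [ 0.0002 -0.0002  0.0799]
```

View pics/m7.png

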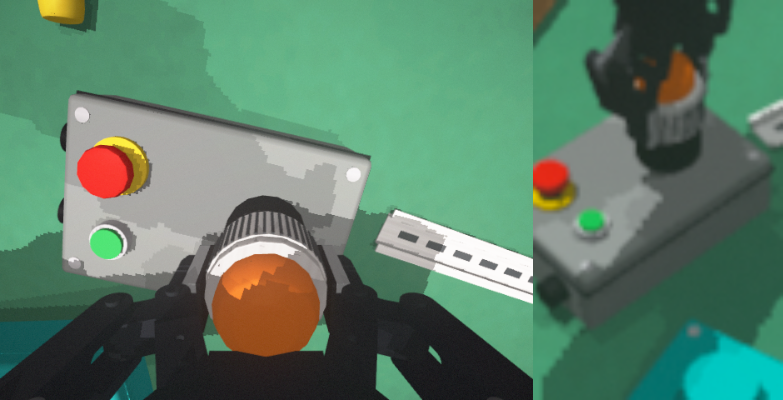

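It is inside the keyways: 3.5 mm below the pins' tops, lamp unmoved in the hand. The positive moment says ease a bit further the same way. Continuing down.

send_rows --pt "0 0 0.01 0 0 -0.007 0" --pt "0 0 0.02 0 0 -0.014 0" --pt "0 0 0.03 0 0 -0.017 0" --pt "0 0 0.03 0 0 -0.017 0" --pt "0 0 0.03 0 0 -0.017 0"

```text
clock: 9.22
eef_pos: [554.4, 197.0, 253.3]
ee_rot: [0.989, 0.151, 0.0, 0.0]
wrist_force: [-1.7, -3.1, 4.1]
width: 48.6
```

```bash
python3 -c "
from h import *
goal([554.4,197.2,250.5],17.4)"
```

```text
t 9.2167 pos [554.4 197.  253.3] yaw 17.31 F [-1.7 -3.1  4.1] M [-0.5   0.32  0.05] w 48.6 j7 0.13
inc [ 0.0004 -0.0013  0.0231] [ 0.0002 -0.0001 -0.0005]
```

send_rows --pt "0 0 0.015 0 0 0 0" --pt "0 0 0.03 0 0 0 0" --pt "0 0 0.03 0 0 0 0" --pt "0 0 0.03 0 0 0 0" --pt "0 0 0.03 0 0 0 0"

```text
clock: 9.63
eef_pos: [554.5, 197.0, 250.6]
ee_rot: [0.989, 0.151, 0.0, 0.0]
wrist_force: [-4.2, -2.9, 12.5]
width: 48.8
```

```bash
python3 -c "
from h import *
goal([554.4,197.2,250.5],17.4)"
```

```text
t 9.6333 pos [554.5 197.  250.6] yaw 17.32 F [-4.2 -2.9 12.5] M [-0.74  1.01  0.12] w 48.8 j7 0.13
inc [ 0.0001 -0.0017  0.001 ] [ 0.0001 -0.0001 -0.0005]
```

send_rows --pt "0 0 0.01 0 0 0 0" --pt "0 0 0.02 0 0 0 0" --pt "0 0 0.02 0 0 0 0" --pt "0 0 0.02 0 0 0 0" --grip_force 90

```text
clock: 9.97
eef_pos: [554.6, 196.9, 250.7]
ee_rot: [0.989, 0.151, 0.0, -0.0]
wrist_force: [-12.5, -5.6, 31.3]
width: 48.5
```

```bash
python3 -c "
from h import *
goal([554.4,197.2,250.5],17.4)"
```

```text
t 9.9667 pos [554.6 196.9 250.7] yaw 17.31 F [-12.5  -5.6  31.3] M [-1.22  2.43  0.03] w 48.5 j7 0.13
inc [-0.0007 -0.0032  0.0016] [-0.0003 -0.0001 -0.0005]
```

Hard stop at TCP z 250.7, exactly the predicted home height (80 + 170.7). I'll ease the push a little, relieve the side force, and look.

send_rows --pt "-0.006 -0.004 -0.007 0 0 0 0" --pt "-0.006 -0.004 -0.007 0 0 0 0" --pt "-0.006 -0.004 -0.007 0 0 0 0" --pt "-0.006 -0.004 -0.007 0 0 0 0"

```text
clock: 10.3
eef_pos: [554.2, 196.9, 250.7]
ee_rot: [0.989, 0.15, 0.001, -0.0]
wrist_force: [-7.1, -5.5, 22.4]
width: 47.9
```

```bash
python3 - <<'E'
from h import *
w=save('wrist','w8.png')[:,:,::-1];b=save('side','s8.png')[:,:,::-1];c=save('scene','sc8.png')[:,:,::-1]
cv2.imwrite('pics/m8.png',np.hstack([cv2.resize(w[120:,150:490],(300,318)),cv2.resize(b[150:230,270:335],(250,318)),cv2.resize(c[215:295,370:435],(250,318))]))
goal([554.4,197.2,250.5],17.4)
E
```

```text
t 10.45 pos [554.2 196.9 250.7] yaw 17.31 F [-6.3 -5.  22.9] M [-1.12  1.64  0.11] w 47.9 j7 0.13
inc [ 0.002  -0.0016  0.0019] [ 0.0001 -0.0006 -0.0005]
```

View pics/m8.png

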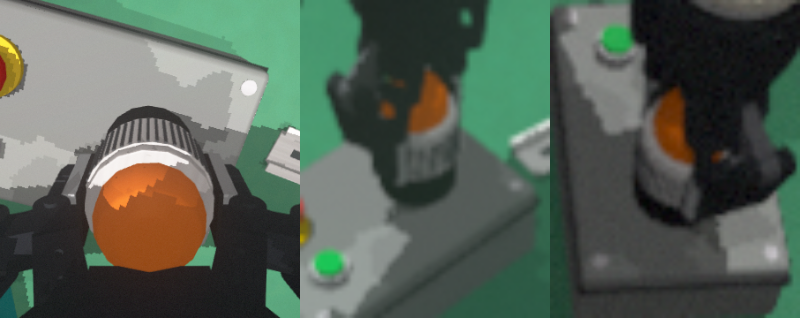

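The collar sits directly on the black seat with no brass showing. I'll check that the lamp hasn't slipped in the hand, and that the seat edge matches, before handing in.

```bash
python3 - <<'E'
import cv2,numpy as np
from h import *
for f in ('w3','w4','w5','w7','w8'):
    im=cv2.imread(f'pics/{f}.png');h=cv2.cvtColor(im,cv2.COLOR_BGR2HSV)
    m=cv2.inRange(h,(4,150,60),(20,255,255)); n,l,s,c=cv2.connectedComponentsWithStats(m)
    i=1+s[1:,4].argmax(); 
    g=im[:,316:324].mean((1,2)); print(f,s[i],[int(v) for v in g[246:262:2]],[int(v) for v in g[276:286]])
P=camera_params('wrist');u=get_obs()['eef_pos']
ax=np.array([553.9,197.5])
d=np.array(P['R']).T@-np.array(P['t']).ravel(); d=d[:2]-ax; d/=np.linalg.norm(d)
for r,z in((25,80),(23.5,80),(23.5,55),(25,112),(20,112)): print(r,z,proj('wrist',[*(ax+r*d),z],P).round(1))
E
```

```text
w3 [  255   305   129   123 12741] [100, 102, 101, 101, 133, 133, 133, 133] [128, 129, 127, 130, 155, 202, 203, 188, 163, 163]
w4 [  255   304   129   124 12740] [98, 99, 99, 100, 121, 122, 120, 121] [115, 117, 119, 122, 144, 184, 185, 170, 148, 148]
w5 [  255   305   129   123 12736] [90, 90, 92, 92, 117, 117, 117, 116] [113, 113, 125, 131, 155, 246, 248, 226, 138, 141]
w7 [  254   305   130   123 12733] [50, 50, 49, 54, 114, 115, 116, 116] [113, 112, 119, 128, 148, 240, 243, 227, 137, 139]
w8 [  255   305   129   123 12732] [52, 51, 50, 51, 112, 117, 116, 114] [112, 113, 123, 128, 149, 240, 244, 217, 137, 138]
25 80 [[318.  253.9]]
23.5 80 [[318.  257.5]]
23.5 55 [[318.  238.9]]
25 112 [[318.  287.9]]
20 112 [[318.  302.7]]
```

```bash
python3 -c "
import cv2,numpy as np
a=cv2.imread('pics/w8.png');b=cv2.imread('pics/w4.png')
cv2.imwrite('pics/m9.png',np.hstack([cv2.resize(x[230:330,240:400],None,fx=2.5,fy=2.5) for x in (a,b)])[:, :800])"
```

```text
(no output)
```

View pics/m9.png

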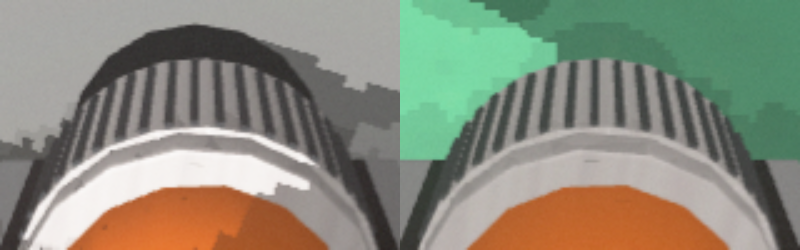

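The lamp hasn't slipped: its lens and collar edges are on the same rows in every wrist picture. The collar's lower edge at row 254 matches the projection for z = 80 (253.9). The push is a steady 22 N, so I'm handing in.

```bash
python3 -c "
from h import *
goal([554.4,197.2,250.5],17.4)
print(finish_job())"
```

```text
t 10.45 pos [554.2 196.9 250.7] yaw 17.31 F [-6.3 -5.  22.9] M [-1.12  1.64  0.11] w 47.9 j7 0.13
inc [ 0.002  -0.0016  0.0019] [ 0.0001 -0.0006 -0.0005]
the job is handed in; nothing more can be done
None
```

The middle-sized amber lamp is on the grey box's spigot, pushed home on the black seat and still held there. I handed in after 10.5 s of the 58 s allowed.

- **Fit:** I gripped the lamp by its collar and rested it on the pins. Turning it about 17° brought the keyways over the pins.
- **Home position:** It stopped hard at TCP z 250.7 mm, which is the height worked out beforehand for the collar lying on the seat. The stop stayed at that height when I varied the push from 31 to 23 N. In the wrist picture the collar's lower edge is at row 254, and row 253.9 is where an edge on the seat should appear.
- **Hold:** The last reading was 23 N upwards on the wrist, against about 9 N from the spring, with a 90 N grip. The lamp did not slip in the jaws: its outline was within a pixel in every wrist picture since the grasp.
- **Remaining errors:** A side force of about 8 N is left, which I reduced from about 14 N but did not remove. I did not test whether the lamp still turns, and I could not read the spring contact's travel directly. The other things on the bench were not touched as far as I could tell; I did not compare their positions before and after.

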